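# Lay out the loan padlocks by size

## Robot

A 6-joint arm with a two-finger parallel gripper is mounted at the origin on the work surface. World frame = base frame: x ahead of the robot, y to its left, z up, the work surface at z = 0. Lengths are in m, angles in rad, forces in N, time in s.
With the tool pointing down it reaches from about 0.35 to 0.85 m from the base axis. Payload 8.1 kg.
Tool frame: the origin (TCP) lies at the very end of the fingers, on their centre line; the grasp point (between the pads) lies 19 mm behind it; z points along the fingers, y is the line along which they close (so a half turn about z gives the same grasp; the last joint's range is limited). The gripper opens to 93 mm and grips with 3 to 60 N. Pads are 15 mm wide; open, the fingers measure 128 mm over their backs; the gripper's body (75 mm by 188 mm) begins 65 mm behind the grasp point.
Start: joints at [-1.235, 0.13, 1.488, -0, 1.523, -0.085], TCP at [0.245, -0.548, 0.219] pointing down, gripper open.
Joint ranges: [-2.96, 2.96], [-0.89, 2.26], [0.02, 2.5], [-1.34, 4.48], [0, 2.73], [-2.66, 2.66]. Speed limits (rad/s): [2.39, 2.39, 2.79, 3.14, 3.14, 3.14].

## Interface

Orientations are given as a rotation vector (axis times angle).
In Python, from plant import robot gives the robot as it stands.
- The arm moves only by the tool play_rows, never from a script. Its argument "deltas" is one flat list of numbers, 5 for each row, row after row: the shift along the tool's x, y, z in mm, then the turn about the tool's z in degrees, then the finger opening in mm, from 0 to 93. A call has 1 to 10 rows; each row shifts and turns the commanded pose from where the row before left it, along the tool's axes as they then stand; what a row does not reach is not made up. A row lasts 1/12 s, in which the tool goes at most 41.7 mm and 7.16 degrees, less where a joint would pass 70% of its speed; a pose out of reach is approached as far as the arm can. A call with a gripper value outside its range is refused whole. The fingers move at their own pace and stop on an object; "newtons" is the grip in N (left out, the last holds). Time passes only in rows, so rows that do not move let the fingers close. It gives the time, the measured TCP pose, the force, the opening and the grip force at its end, in the units of the state.
- robot.read_state(): the state, without advancing time (a new reading comes with each control period).
- robot.read_camera(name): name is "scene" or "top"; returns a dict with "pixels" (384x512x3 uint8, blue, green, red), "mtx" (3x3 intrinsics, pixels), "eye" and "rotation" of the camera in the world. Camera axes: x right, y up, looking along -z (the intrinsics and any distortion apply to the point x, -y, -z); pixel columns grow to the right and rows downward; lengths in m; the calibration is good to about 2 mm. A picture is of the moment at which its call begins. There is no depth.
- robot.close_job(): hands the job in; it is judged then, once.
The state is a dict: "t": time; "q": joint angles; "dq": joint speeds; "joint_torque": joint torques, N m; "tool_pos": TCP position; "orientation": TCP orientation; "force": force on the tool from outside, world axes, zero at the start; "wrist_torque": the same for the moment, N m; "opening": finger opening in m; "gripper_force": force on a finger pad.
Only numpy, scipy, OpenCV 4.12 (cv2) and the standard library are available. Lean on these libraries where they do the work, as an engineer would, in place of code of your own. Each camera call takes 0.05 s, during which the arm holds its last target. There are 200 camera calls.

## Task

The loan padlocks are back at the lock desk: lay all four flat on the issue tray in order of size, the smallest on the green pad next to the service bell and so on up to the largest on the pad at the mallet end. Put one lock in the middle of each pad, its length squarely along the pad's length, and leave the bell and the mallet where they are.

Things in the scene. Friction and masses are not known exactly. Their poses are not given: they have to be found in the camera images.
- lock30: Smallest loan padlock, brass, closed, lying flat, about 90 g. Box body 30 mm wide (y), 27 long (x), 15 thick (z); a steel shackle (5 mm bar) sticks out along +x; 48 mm long overall. Origin: underside, middle of the overall length, so the body's middle is at x = -10.5 mm. The shackle starts pointing away from the robot, within 35 degrees.
- lock40: Second-smallest loan padlock, brass, closed, lying flat, about 170 g. Box body 40 mm wide (y), 34 long (x), 18 thick (z); a steel shackle (6.5 mm bar) sticks out along +x; 61 mm long overall. Origin: underside, middle of the overall length, so the body's middle is at x = -13.5 mm. The shackle starts pointing away from the robot, within 35 degrees.
- lock50: Second-largest loan padlock, tarnished silver laminated steel (stacked plates), closed, lying flat, about 290 g. Box body 50 mm wide (y), 42 long (x), 21 thick (z); a steel shackle (8 mm bar) sticks out along +x; 76 mm long overall. Origin: underside, middle of the overall length, so the body's middle is at x = -17 mm. The shackle starts pointing away from the robot, within 35 degrees.
- lock60: Largest loan padlock, brass, closed, lying flat, about 440 g. Box body 60 mm wide (y), 50 long (x), 24 thick (z); a steel shackle (9.5 mm bar) sticks out along +x; 92 mm long overall. Origin: underside, middle of the overall length, so the body's middle is at x = -21 mm. The shackle starts pointing away from the robot, within 35 degrees.
- pad1: Green baize pad on the fixed wooden issue tray, an end one of a straight row of four alike (pad1 to pad4 in order, 88 mm apart, pad1 at the +y end). Fixed; 70 mm along the row (y), 104 mm across it (x, its length). Origin: centre of its underside, 8 mm above the desk; its top is 10 mm above the desk, the tray's top (130 x 372 mm) 8 mm.
- pad2: Green baize pad on the fixed wooden issue tray, an inner one of a straight row of four alike (pad1 to pad4 in order, 88 mm apart, pad1 at the +y end). Fixed; 70 mm along the row (y), 104 mm across it (x, its length). Origin: centre of its underside, 8 mm above the desk; its top is 10 mm above the desk, the tray's top (130 x 372 mm) 8 mm.
- pad3: Green baize pad on the fixed wooden issue tray, an inner one of a straight row of four alike (pad1 to pad4 in order, 88 mm apart, pad1 at the +y end). Fixed; 70 mm along the row (y), 104 mm across it (x, its length). Origin: centre of its underside, 8 mm above the desk; its top is 10 mm above the desk, the tray's top (130 x 372 mm) 8 mm.
- pad4: Green baize pad on the fixed wooden issue tray, an end one of a straight row of four alike (pad1 to pad4 in order, 88 mm apart, pad1 at the +y end). Fixed; 70 mm along the row (y), 104 mm across it (x, its length). Origin: centre of its underside, 8 mm above the desk; its top is 10 mm above the desk, the tray's top (130 x 372 mm) 8 mm.
- bell: Chromed service bell on a black foot, 84 mm across, 57 mm tall, loose; origin at the centre of its underside. It stands on the desk just beyond one end of the row of pads, about 125 mm from the middle of the end pad; which end varies.
- mallet: Walnut mallet lying on the desk just beyond the other end of the row, loose. Origin at the underside below the middle of the head (60 mm along x, 90 mm along y, 46 mm tall); the handle, 25 mm thick, runs along +x (away from the robot) to 210 mm.
There are look-alikes about, which are no part of the job. What is shaped like the lock40 but purple or turquoise is not meant.

How it is judged:
At the end, for the whole second after the job is handed in: Smallest lock on the pad next to the bell, sizes rising to the largest at the mallet end; each lock's middle within 15 mm of its pad's, lying flat on the baize (within 4 mm, tilt under 4.5 deg), long axis within 14 deg of the pad's x (shackle either way), all released and at rest (((horizontal distance between bell and pad1 below 0.22 m and horizontal distance between lock30 and pad1 below 0.015 m and z of lock30 in the frame of pad1 below 0.006 m and angle between the x axis of lock30 and the x axis of pad1, either way round below 0.25 rad and horizontal distance between lock40 and pad2 below 0.015 m and z of lock40 in the frame of pad2 below 0.006 m and angle between the x axis of lock40 and the x axis of pad2, either way round below 0.25 rad and horizontal distance between lock50 and pad3 below 0.015 m and z of lock50 in the frame of pad3 below 0.006 m and angle between the x axis of lock50 and the x axis of pad3, either way round below 0.25 rad and horizontal distance between lock60 and pad4 below 0.015 m and z of lock60 in the frame of pad4 below 0.006 m and angle between the x axis of lock60 and the x axis of pad4, either way round below 0.25 rad) or (horizontal distance between bell and pad4 below 0.22 m and horizontal distance between lock30 and pad4 below 0.015 m and z of lock30 in the frame of pad4 below 0.006 m and angle between the x axis of lock30 and the x axis of pad4, either way round below 0.25 rad and horizontal distance between lock40 and pad3 below 0.015 m and z of lock40 in the frame of pad3 below 0.006 m and angle between the x axis of lock40 and the x axis of pad3, either way round below 0.25 rad and horizontal distance between lock50 and pad2 below 0.015 m and z of lock50 in the frame of pad2 below 0.006 m and angle between the x axis of lock50 and the x axis of pad2, either way round below 0.25 rad and horizontal distance between lock60 and pad1 below 0.015 m and z of lock60 in the frame of pad1 below 0.006 m and angle between the x axis of lock60 and the x axis of pad1, either way round below 0.25 rad)) and linear speed of each of lock30, lock40, lock50, lock60 below 0.01 m/s and angular speed of each of lock30, lock40, lock50, lock60 below 0.1 rad/s and angle between each of lock30, lock40, lock50, lock60's own z axis and vertical below 0.08 rad); the robot touches nothing.
It fails at once if the service bell is shifted more than 20 mm (distance of bell from where it was at the start of the episode above 0.02 m).
It fails at once if the mallet is shifted more than 20 mm (distance of mallet from where it was at the start of the episode above 0.02 m).
It also fails if it takes over 96 s, if anything falls off the work surface, if the arm or the gripper's body presses on something with over 40 N, if the wrist force passes 120 N, or if a joint passes its speed limit or range.

## Working session

There is one attempt and no reset: what is moved stays moved. The work goes in short steps, Python scripts to look and compute and a tool call to move; the robot and the scene stay as the last step left them, time stands still between calls to the robot, and variables do not carry over. Pictures are saved under pics/ and viewed, at most 14 in all, crops included, and the job is handed in when it is done.

Besides the shell and the picture viewer there is one more tool, called after "Call:" in YAML: its name, and indented under it one key for each argument. play_rows: Moves the arm, as the interface text tells. Its arguments: {"type":"object","properties":{"deltas":{"type":"array"},"newtons":{"type":"number"}},"required":["deltas"]}

```bash
ls; mkdir -p pics; python3 - <<'E'
from plant import robot
import cv2,pickle
s=robot.read_state();print(s)
d={}
for n in("top","scene"):
    c=robot.read_camera(n);d[n]=c;cv2.imwrite(f"pics/{n}0.png",c["pixels"]);print(n,c["mtx"],c["eye"],c["rotation"],c.keys())
pickle.dump(d,open("cam0.pkl","wb"))
E
```

```text
pics
{'t': 0.0, 'q': array([-1.23540555e+00,  1.31159546e-01,  1.48925531e+00,  8.55535825e-06,
        1.52296445e+00, -8.54301039e-02]), 'dq': array([-2.10100330e-04, -4.99283440e-04,  1.63149776e-03,  1.15413972e-03,
        4.80455102e-05, -1.48316239e-04]), 'joint_torque': array([ 5.23062988e-05, -5.59837067e+01, -4.91763926e+01,  7.67787010e-02,
        3.56096460e-02, -1.78631944e-04]), 'tool_pos': array([ 0.24493187, -0.54713028,  0.21760155]), 'orientation': array([-3.07057114e+00, -6.55786018e-01,  3.36333351e-04]), 'force': array([-0.5212489 , -0.00387117,  0.00989989]), 'wrist_torque': array([-0.01568377, -0.00380302,  0.03132168]), 'gripper_force': 0.0, 'opening': 0.09271298834093748}
top [[393.76289139   0.         259.52053654]
 [  0.         393.76289139 193.78916038]
 [  0.           0.           1.        ]] [ 0.40477612 -0.00397339  0.92497531] [ 0.0968542  -0.14728512 -1.57338983] dict_keys(['pixels', 'mtx', 'eye', 'rotation'])
scene [[357.90586932   0.         260.03569892]
 [  0.         357.90586932 190.93726301]
 [  0.           0.           1.        ]] [ 0.92426366 -0.45506535  0.71348997] [0.68457601 0.25924703 0.69891552] dict_keys(['pixels', 'mtx', 'eye', 'rotation'])
```

View pics/top0.png

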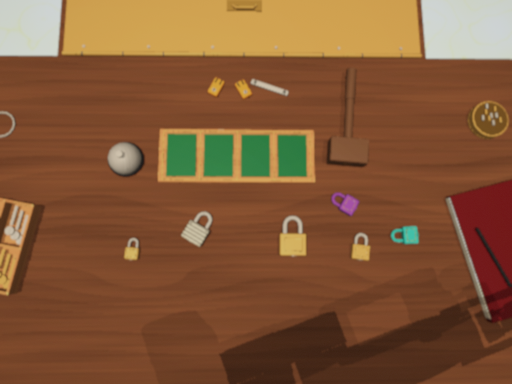

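View pics/scene0.png

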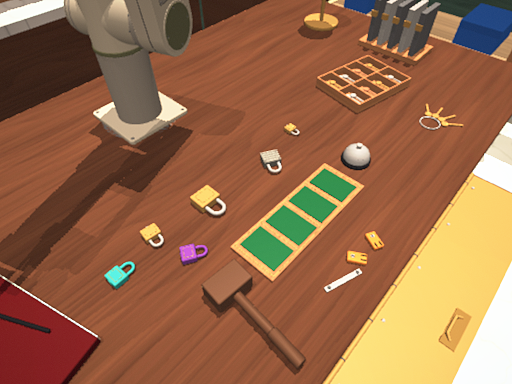

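Top view:
- Bell at (125,158), at the pad1 (+y, left) end. Pads at (182..292,155). Mallet at (348,150).
- Candidates for the locks: lock30, the small brass one at (132,250); lock50, the silver laminated one at (198,230); lock60, the large brass one at (293,240).
- For lock40, three have the shape: brass (361,248), purple (346,204) and turquoise (405,235). Only the brass one fits.

I'll confirm with a rectified enlargement.

```bash
cat > h.py <<'E'
import numpy as np,cv2
from scipy.spatial.transform import Rotation as R
def proj(c,P):
    p=(np.atleast_2d(P)-c["eye"])@R.from_rotvec(c["rotation"]).as_matrix()
    p=p*[1,-1,-1]; q=p@c["mtx"].T; return q[:,:2]/q[:,2:]
X1,Y1=0.65,0.40   # rectified image: col=(Y1-y)*S, row=(X1-x)*S
def rect(c,z,S=1000,w=0.8,h=0.5):
    W=np.float32([[X1,Y1],[X1,Y1-w],[X1-h,Y1-w],[X1-h,Y1]])
    src=np.float32(proj(c,np.c_[W,np.full(4,z)]))
    dst=np.float32([[0,0],[w*S,0],[w*S,h*S],[0,h*S]])
    return cv2.warpPerspective(c["pixels"],cv2.getPerspectiveTransform(src,dst),(int(w*S),int(h*S)),flags=cv2.INTER_CUBIC)
E
python3 - <<'E'
import pickle,cv2
from h import *
d=pickle.load(open("cam0.pkl","rb"))
im=rect(d["top"],0.01);cv2.imwrite("pics/r0.png",im)
hsv=cv2.cvtColor(im,cv2.COLOR_BGR2HSV)
g=cv2.inRange(hsv,(45,80,30),(85,255,255))
n,l,s,ce=cv2.connectedComponentsWithStats(g)
for i in range(1,n):
    if s[i,4]>1500: 
        r=cv2.minAreaRect(np.argwhere(l==i)[:,::-1].astype(np.float32)); print("pad",X1-r[0][1]/1000,Y1-r[0][0]/1000,r[1:],s[i,4])
E
```

```text
pad 0.622 0.15200000000000002 ((56.0, 66.0), 90.0) 3767
pad 0.6215 0.064 ((57.0, 66.0), 90.0) 3789
pad 0.621 -0.023999999999999966 ((58.0, 64.0), 90.0) 3791
pad 0.6210000038146973 -0.11199999999999999 ((65.99998474121094, 57.99999237060547), 0.0) 3838
pad 0.45 -0.36949999999999994 ((40.0, 59.0), 90.0) 1802
```

View pics/r0.png

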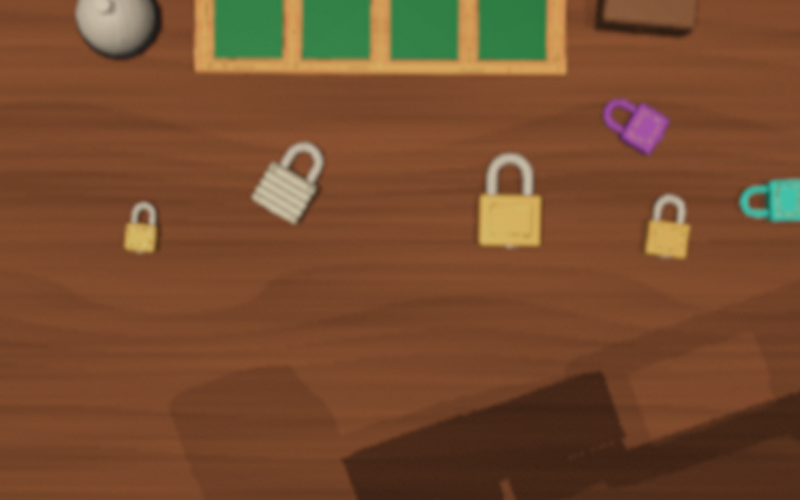

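The enlargement confirms it: brass lock40 at (668,235) beside purple (640,125) and turquoise (780,200). lock30 is at (142,230), lock50 at (290,185) and lock60 at (510,205). Next I measure the poses.

```bash
sed -i 's/X1,Y1=0.65/X1,Y1=0.75/' h.py; cat >> h.py <<'E'
SP={"lock30":(15,30,27,10.5),"lock40":(18,40,34,13.5),"lock50":(21,50,42,17),"lock60":(24,60,50,21)}
def lock(c,n,xy,out=None,z0=0.0):
    h,w,L,off=SP[n]; S=2000
    im=rect(c,z0+h/1000,S); r=90
    u,v=int((Y1-xy[1])*S),int((X1-xy[0])*S)
    u0,v0=max(u-150,0),max(v-150,0)
    roi=im[v0:v0+300,u0:u0+300]; hsv=cv2.cvtColor(roi,cv2.COLOR_BGR2HSV)
    br=cv2.inRange(hsv,(19,70,120),(35,255,255)) if n!="lock50" else cv2.inRange(hsv,(0,0,70),(180,95,255))
    k=cv2.getStructuringElement(cv2.MORPH_ELLIPSE,(27,27))
    m=cv2.morphologyEx(cv2.morphologyEx(br,cv2.MORPH_CLOSE,np.ones((9,9))),cv2.MORPH_OPEN,k)
    ct=max(cv2.findContours(m,cv2.RETR_EXTERNAL,cv2.CHAIN_APPROX_NONE)[0],key=cv2.contourArea)
    (a,b),(p,q),an=cv2.minAreaRect(ct)
    if out is not None:
        cv2.drawContours(roi,[cv2.boxPoints(((a,b),(p,q),an)).astype(int)],0,(0,0,255),1); out.append(roi)
    # shackle direction from x in world; image right=-y, up=+x
    an=(an+45)%90-45
    x,y=X1-(b+v0)/S,Y1-(a+u0)/S
    return x,y,-an,p/2,q/2   # body centre, yaw deg (ccw+), size
E
python3 - <<'E'
import pickle
from h import *
d=pickle.load(open("cam0.pkl","rb"));c=d["top"]
im=rect(c,0.01);hsv=cv2.cvtColor(im,cv2.COLOR_BGR2HSV)
g=cv2.inRange(hsv,(45,80,30),(80,255,255))
n,l,s,ce=cv2.connectedComponentsWithStats(g)
for i in range(1,n):
    if s[i,4]>3000: 
        r=cv2.minAreaRect(np.argwhere(l==i)[:,::-1].astype(np.float32)); print("pad",X1-r[0][1]/1000,Y1-r[0][0]/1000,r[1:],s[i,4])
o=[]
for n,xy in dict(lock30=(.42,.258),lock40=(.415,-.268),lock50=(.46,.115),lock60=(.435,-.11)).items():
    print(n,np.round(lock(c,n,xy,o),4))
cv2.imwrite("pics/l0.png",np.hstack([cv2.resize(x,(200,200)) for x in o]))
# scene cross-check of pads: reproject
s=d["scene"];print(proj(s,[[.622,.152,.01],[.621,-.112,.01]]))
E
```

```text
pad 0.6435 0.15200000000000002 ((99.0, 66.0), 90.0) 6552
pad 0.642 0.064 ((98.0, 66.0), 90.0) 6493
pad 0.6415000076293945 -0.024499999999999966 ((64.99998474121094, 98.99998474121094), 0.0) 6424
pad 0.6415 -0.11199999999999999 ((99.0, 66.0), 90.0) 6494
lock30 [ 0.4131  0.2584 -7.5946 29.6377 26.631 ]
lock40 [ 0.4114 -0.2647 -7.125  38.5748 32.4351]
lock50 [  0.4589   0.1134 -30.9638  53.7648  51.0208]
lock60 [ 0.4302 -0.1075 -0.     59.     49.5   ]
[[326.40635029 179.40589392]
 [260.57296541 241.15860004]]
```

View pics/l0.png

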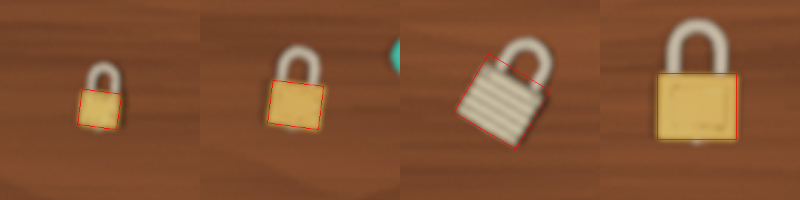

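The red boxes fit the bodies of lock30, lock40 and lock60. On lock50 the box takes in the shackle root, so I use the corrected body centre (0.455, 0.116). First move: turn to yaw 0 and head for lock40.

Call:
play_rows:
  deltas: [0,0,0,6,60,0,0,0,6,60,0,0,0,6,60,0,0,0,6.1,60,16.6,-28.2,0,0,60,16.6,-28.2,0,0,60,16.6,-28.2,0,0,60,16.6,-28.2,0,0,60,16.6,-28.2,0,0,60,16.6,-28.2,0,0,60]

```text
t: 0.93
tool_pos: [0.345, -0.3768, 0.2181]
orientation: [-3.141, 0.0, 0.001]
force: [0.6, 0.7, -0.1]
opening: 0.0601
gripper_force: 0.0
```

Call:
play_rows:
  deltas: [16.6,-28.2,0,0,60,16.6,-28.2,0,0,60,16.6,-28.2,0,0,60,16.6,-28.2,0,0,60,0,0,20,3.5,60,0,0,20,3.6,60,0,0,0,0,60,0,0,0,0,60]

```text
t: 1.6
tool_pos: [0.4101, -0.2648, 0.1774]
orientation: [-3.134, 0.191, 0.004]
force: [-0.3, -0.5, -0.2]
opening: 0.0601
gripper_force: 0.0
```

Call:
play_rows:
  deltas: [0,0,30,0,60,0,0,30,0,60,0,0,30,0,60,0,0,30,0,60,0,0,25,0,60,0,0,15,0,60,0,0,8,0,60,0,0,5,0,60,0,0,0,0,60,0,0,0,0,60]

```text
t: 2.43
tool_pos: [0.4119, -0.2665, 0.007]
orientation: [3.135, -0.194, 0.002]
force: [0.8, 1.0, 0.6]
opening: 0.0603
gripper_force: 0.0
```

Call:
play_rows:
  deltas: [0,0,0,0,30,0,0,0,0,30,0,0,0,0,30,0,0,0,0,30,0,0,0,0,30,0,0,0,0,30]
  newtons: 25

```text
t: 2.93
tool_pos: [0.4116, -0.266, 0.0064]
orientation: [3.135, -0.194, 0.002]
force: [-1.2, 0.1, 6.7]
opening: 0.0394
gripper_force: 25.0
```

Call:
play_rows:
  deltas: [0,0,-10,0,30,0,0,-25,0,30,0,0,-25,0,30,0,0,-20,0,30,0,0,0,-3.6,30,0,0,0,-3.5,30,18.1,-27.5,0,0,30,18.1,-27.5,0,0,30,18.1,-27.5,0,0,30,18.1,-27.5,0,0,30]

```text
t: 3.77
tool_pos: [0.4837, -0.1543, 0.086]
orientation: [-3.141, 0.001, 0.0]
force: [0.2, 1.1, -1.6]
opening: 0.0395
gripper_force: 25.0
```

Call:
play_rows:
  deltas: [18.1,-27.5,0,0,30,18.1,-27.5,0,0,30,18.1,-27.5,0,0,30,18.1,-27.5,0,0,30,18.1,-27.5,0,0,30,18.1,-27.5,0,0,30,18.1,-27.5,0,0,30,18.1,-27.5,0,0,30,0,0,0,0,30,0,0,0,0,30]

```text
t: 4.6
tool_pos: [0.6282, 0.0661, 0.0854]
orientation: [-3.142, -0.005, 0.002]
force: [-0.1, -0.2, -1.8]
opening: 0.0396
gripper_force: 25.0
```

Call:
play_rows:
  deltas: [0,2,20,0,30,0,0,20,0,30,0,0,15,0,30,0,0,6,0,30,0,0,4,0,30,0,0,2,0,30,0,0,1,0,30,0,0,0,0,30]

```text
t: 5.27
tool_pos: [0.6289, 0.0622, 0.0187]
orientation: [3.142, -0.0, 0.002]
force: [0.7, 0.0, -1.8]
opening: 0.0399
gripper_force: 25.0
```

Call:
play_rows:
  deltas: [0,-2,1,0,30,0,0,1,0,30,0,0,0.5,0,30,0,0,0,0,30]

```text
t: 5.6
tool_pos: [0.6289, 0.0647, 0.0164]
orientation: [-3.141, -0.001, -0.002]
force: [-2.0, 0.5, 4.6]
opening: 0.0396
gripper_force: 25.0
```

Touched. Release, rise and head for lock60 at (0.430, -0.1075).

Call:
play_rows:
  deltas: [0,0,0,0,60,0,0,0,0,60,0,0,0,0,60,0,0,-10,0,60,0,0,-20,0,60,0,0,-30,0,85,0,0,-20,0,85,0,0,0,0,85]

```text
t: 6.27
tool_pos: [0.632, 0.0645, 0.102]
orientation: [-3.141, -0.0, -0.014]
force: [0.9, 0.7, 1.3]
opening: 0.0756
gripper_force: 0.0
```

Call:
play_rows:
  deltas: [-24.8,21.5,0,0,85,-24.8,21.5,0,0,85,-24.8,21.5,0,0,85,-24.8,21.5,0,0,85,-24.8,21.5,0,0,85,-24.8,21.5,0,0,85,-24.8,21.5,0,0,85,-24.8,21.5,0,0,85,0,0,0,0,85,0,0,0,0,85]

```text
t: 7.1
tool_pos: [0.429, -0.1085, 0.0952]
orientation: [3.141, -0.004, 0.001]
force: [0.9, 0.3, -0.0]
opening: 0.0848
gripper_force: 0.0
```

Call:
play_rows:
  deltas: [0.5,-0.5,25,0,85,0,0,25,0,85,0,0,20,0,85,0,0,10,0,85,0,0,5,0,85,0,0,4,0,85,0,0,0,0,85,0,0,0,0,85]

```text
t: 7.77
tool_pos: [0.4313, -0.1072, 0.0071]
orientation: [3.141, 0.001, 0.002]
force: [0.3, 0.3, 0.7]
opening: 0.085
gripper_force: 0.0
```

Call:
play_rows:
  deltas: [0,0,0,0,50,0,0,0,0,50,0,0,0,0,50,0,0,0,0,50,0,0,0,0,50,0,0,0,0,50,0,0,0,0,50]
  newtons: 40

```text
t: 8.35
tool_pos: [0.4308, -0.1076, 0.0067]
orientation: [3.141, 0.0, 0.001]
force: [-0.5, -3.2, 4.5]
opening: 0.0594
gripper_force: 39.9
```

Call:
play_rows:
  deltas: [0,0,-10,0,50,0,0,-20,0,50,0,0,-25,0,50,0,0,-20,0,50,20,1,0,0,50,27,1,0,0,50,30,1,0,0,50,30,1,0,0,50,30,0.5,0,0,50,27,0,0,0,50]

```text
t: 9.18
tool_pos: [0.5949, -0.111, 0.0803]
orientation: [-3.14, -0.0, 0.003]
force: [0.4, 0.1, -4.6]
opening: 0.0597
gripper_force: 40.0
```

Call:
play_rows:
  deltas: [26,0,0,0,50,0,0,15,0,50,0,0,20,0,50,0,0,15,0,50,0,0,8,0,50,0,0,4,0,50,0,0,0,0,50,0,0,0,0,50]

```text
t: 9.85
tool_pos: [0.6206, -0.1116, 0.0198]
orientation: [-3.142, -0.0, -0.001]
force: [0.4, 0.3, -4.3]
opening: 0.06
gripper_force: 40.0
```

Call:
play_rows:
  deltas: [0,0,1,0,50,0,0,1,0,50,0,0,1,0,50,0,0,0,0,50,0,0,0,0,50]

```text
t: 10.27
tool_pos: [0.6209, -0.1118, 0.0168]
orientation: [3.141, 0.0, 0.002]
force: [0.1, -0.7, -1.9]
opening: 0.0597
gripper_force: 40.0
```

Call:
play_rows:
  deltas: [0,0,0.7,0,50,0,0,0,0,75,0,0,0,0,75,0,0,0,0,75,0,0,-10,0,75,0,0,-25,0,75,0,0,-25,0,75,0,0,-20,0,75,0,0,0,0,75]

```text
t: 11.02
tool_pos: [0.6239, -0.1125, 0.1021]
orientation: [3.139, 0.0, 0.014]
force: [0.5, -0.0, 0.4]
opening: 0.0752
gripper_force: 0.0
```

Call:
play_rows:
  deltas: [-18.4,-25.3,0,0,75,-18.4,-25.3,0,0,75,-18.4,-25.3,0,0,75,-18.4,-25.3,0,0,75,-18.4,-25.3,0,0,75,-18.4,-25.3,0,0,75,-18.4,-25.3,0,0,75,-18.4,-25.3,0,0,75,-18.4,-25.3,0,0,75,0,0,0,0,75]

```text
t: 11.85
tool_pos: [0.4516, 0.1195, 0.0949]
orientation: [-3.14, -0.005, 0.003]
force: [0.1, 0.4, 0.0]
opening: 0.0753
gripper_force: 0.0
```

Call:
play_rows:
  deltas: [0,0,0,6.2,75,0,0,0,6.2,75,0,0,0,6.2,75,0,0,0,6.2,75,0,0,0,6.2,75,0,0,0,0,75,0,0,0,0,75]

```text
t: 12.43
tool_pos: [0.4549, 0.1158, 0.0954]
orientation: [3.029, -0.834, 0.0]
force: [0.0, -0.4, -0.5]
opening: 0.0751
gripper_force: 0.0
```

```bash
python3 - <<'E'
from plant import robot
from h import *
print(robot.read_state()["tool_pos"])
c=robot.read_camera("top");cv2.imwrite("pics/r1.png",rect(c,0.02))
c=robot.read_camera("scene");cv2.imwrite("pics/s1.png",c["pixels"])
E
```

```text
[0.45486692 0.11579557 0.09542359]
```

View pics/r1.png

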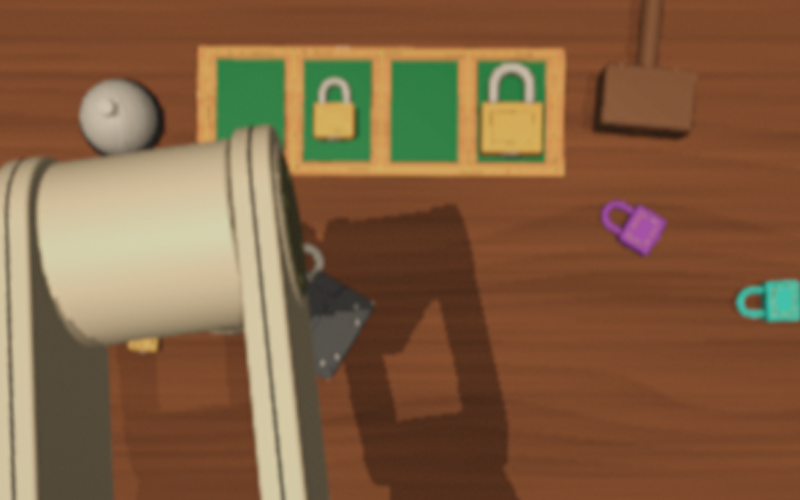

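The placed locks sit well: lock40 at (333,108) on pad2 and lock60 at (511,108) on pad4. Bell (119,115) and mallet (648,100) are unmoved. Now descend on lock50.

Call:
play_rows:
  deltas: [0,0,25,0,75,0,0,25,0,75,0,0,20,0,75,0,0,10,0,75,0,0,5,0,75,0,0,3.5,0,75,0,0,0,0,75,0,0,0,0,75]

```text
t: 13.2
tool_pos: [0.4556, 0.1162, 0.008]
orientation: [-3.027, 0.838, -0.002]
force: [-0.1, 0.6, -0.1]
opening: 0.075
gripper_force: 0.0
```

Call:
play_rows:
  deltas: [0,0,0,0,40,0,0,0,0,40,0,0,0,0,40,0,0,0,0,40,0,0,0,0,40,0,0,0,0,40,0,0,0,0,40]
  newtons: 35

```text
t: 13.78
tool_pos: [0.4549, 0.116, 0.0073]
orientation: [3.027, -0.839, 0.001]
force: [-1.6, -1.6, 4.6]
opening: 0.05
gripper_force: 35.0
```

Call:
play_rows:
  deltas: [0,0,-10,0,40,0,0,-25,0,40,0,0,-25,0,40,0,0,-20,0,40,0,0,0,-6.2,40,0,0,0,-6.2,40,0,0,0,-6.2,40,0,0,0,-6.2,40,0,0,0,-6.2,40,0,0,0,0,40]

```text
t: 14.62
tool_pos: [0.4541, 0.1161, 0.0868]
orientation: [-3.142, -0.009, 0.002]
force: [-0.3, 0.3, -3.7]
opening: 0.0495
gripper_force: 35.0
```

Call:
play_rows:
  deltas: [21.2,17.6,0,0,40,21.2,17.6,0,0,40,21.2,17.6,0,0,40,21.2,17.6,0,0,40,21.2,17.6,0,0,40,21.2,17.6,0,0,40,21.2,17.6,0,0,40,21.2,17.6,0,0,40,0,0,0,0,40,0,0,0,0,40]

```text
t: 15.45
tool_pos: [0.6244, -0.0256, 0.0862]
orientation: [-3.141, 0.008, 0.002]
force: [-0.1, 0.4, -3.8]
opening: 0.0495
gripper_force: 35.0
```

Call:
play_rows:
  deltas: [0,0,15,0,40,0,0,20,0,40,0,0,20,0,40,0,0,8,0,40,0,0,3,0,40,0,0,1,0,40,0,0,1,0,40,0,0,0,0,40]

```text
t: 16.12
tool_pos: [0.6252, -0.0246, 0.0203]
orientation: [3.141, -0.0, 0.003]
force: [-0.1, 0.7, -3.2]
opening: 0.0496
gripper_force: 35.0
```

Call:
play_rows:
  deltas: [0,0,1,0,40,0,0,1,0,40,0,0,0.7,0,40,0,0,0,0,40]

```text
t: 16.45
tool_pos: [0.625, -0.0248, 0.0174]
orientation: [3.141, 0.0, 0.002]
force: [-2.2, 0.7, 3.4]
opening: 0.0495
gripper_force: 35.0
```

Call:
play_rows:
  deltas: [0,0,0,0,60,0,0,0,0,60,0,0,0,0,60,0,0,-10,0,60,0,0,-25,0,60,0,0,-25,0,60,0,0,-20,0,60,0,0,0,0,60]

```text
t: 17.12
tool_pos: [0.628, -0.0251, 0.1028]
orientation: [3.14, 0.0, 0.014]
force: [1.1, 0.6, 1.5]
opening: 0.0597
gripper_force: 0.0
```

Call:
play_rows:
  deltas: [-19.3,-25.7,0,0,60,-19.3,-25.7,0,0,60,-19.3,-25.7,0,0,60,-19.3,-25.7,0,0,60,-19.3,-25.7,0,0,60,-19.3,-25.7,0,0,60,-19.3,-25.7,0,0,60,-19.3,-25.7,0,0,60,-19.3,-25.7,0,0,60,-19.3,-25.7,0,0,60]

```text
t: 17.95
tool_pos: [0.4301, 0.2332, 0.0962]
orientation: [-3.142, 0.0, -0.0]
force: [0.3, -0.4, -0.3]
opening: 0.0599
gripper_force: 0.0
```

Call:
play_rows:
  deltas: [-19.3,-25.7,0,0,60,0,0,0,3.8,60,0,0,0,3.8,60,0,0,0,0,60,0,0,0,0,60]

```text
t: 18.37
tool_pos: [0.4118, 0.258, 0.0962]
orientation: [3.135, -0.204, -0.0]
force: [0.5, 0.8, 0.0]
opening: 0.0599
gripper_force: 0.0
```

Call:
play_rows:
  deltas: [1,0,25,0,60,0,0,25,0,60,0,0,20,0,60,0,0,12,0,60,0,0,6,0,60,0,0,3.5,0,60,0,0,0,0,60,0,0,0,0,60]

```text
t: 19.03
tool_pos: [0.4138, 0.2582, 0.0057]
orientation: [-3.134, 0.208, -0.002]
force: [0.2, -0.1, 0.3]
opening: 0.0599
gripper_force: 0.0
```

Call:
play_rows:
  deltas: [0,0,0,0,20,0,0,0,0,20,0,0,0,0,20,0,0,0,0,20,0,0,0,0,20,0,0,0,0,20,0,0,0,0,20,0,0,0,0,20]
  newtons: 20

```text
t: 19.7
tool_pos: [0.4131, 0.2579, 0.005]
orientation: [-3.135, 0.208, -0.0]
force: [-0.2, -0.1, 3.6]
opening: 0.0296
gripper_force: 19.8
```

Call:
play_rows:
  deltas: [0,0,-10,0,20,0,0,-25,0,20,0,0,-25,0,20,0,0,-20,0,20,0,0,0,-3.8,20,0,0,0,-3.8,20,0,15,0,0,20,0,20,0,0,20,0,25,0,0,20,0,25,0,0,20]

```text
t: 20.53
tool_pos: [0.4126, 0.1722, 0.0851]
orientation: [3.142, 0.002, -0.0]
force: [-0.1, -0.0, -0.8]
opening: 0.0296
gripper_force: 19.8
```

Call:
play_rows:
  deltas: [10,21,0,0,20,27,0,0,0,20,30,0,0,0,20,30,0,0,0,20,30,0,0,0,20,30,0,0,0,20,30,0,0,0,20,32,0,0,0,20,0,0,0,0,20,0,0,0,0,20]

```text
t: 21.37
tool_pos: [0.6325, 0.1515, 0.0837]
orientation: [3.141, -0.001, -0.003]
force: [-1.0, -0.1, -1.9]
opening: 0.0295
gripper_force: 19.8
```

Lower; the lock should touch at TCP z of about 15 mm.

Call:
play_rows:
  deltas: [0,0,15,0,20,0,0,20,0,20,0,0,20,0,20,0,0,8,0,20,0,0,3,0,20,0,0,1,0,20,0,0,1,0,20,0,0,0,0,20]

```text
t: 22.03
tool_pos: [0.6328, 0.1521, 0.0183]
orientation: [-3.141, -0.0, -0.003]
force: [-0.4, 0.0, -0.6]
opening: 0.0298
gripper_force: 19.8
```

Call:
play_rows:
  deltas: [0,0,0.7,0,20,0,0,0,0,20,0,0,0,0,20]

```text
t: 22.28
tool_pos: [0.6324, 0.152, 0.0167]
orientation: [-3.141, -0.0, -0.001]
force: [0.4, -0.2, -0.9]
opening: 0.03
gripper_force: 19.8
```

Call:
play_rows:
  deltas: [0,0,1,0,20,0,0,0.8,0,20,0,0,0.4,0,20,0,0,0,0,20]

```text
t: 22.62
tool_pos: [0.6323, 0.1519, 0.015]
orientation: [-3.142, -0.0, -0.001]
force: [-4.2, -1.5, 7.6]
opening: 0.0299
gripper_force: 19.8
```

Release, rise, and back off sideways and toward the robot.

Call:
play_rows:
  deltas: [0,0,0,0,50,0,0,0,0,50,0,0,0,0,50,0,0,-10,0,50,0,0,-25,0,50,0,0,-30,0,50,0,0,-30,0,50,0,0,-30,0,50,0,0,-30,0,50,0,0,-20,0,50]

```text
t: 23.45
tool_pos: [0.6331, 0.1521, 0.1935]
orientation: [-3.141, -0.0, -0.007]
force: [0.8, -0.1, 0.4]
opening: 0.05
gripper_force: 0.0
```

Call:
play_rows:
  deltas: [-30,-10,0,0,50,-30,-20,0,0,50,-30,-25,0,0,50,-30,-25,0,0,50,-30,-25,0,0,50,-30,-25,0,0,50,-20,-25,0,0,50,0,-30,0,0,50,0,-30,0,0,50,0,-20,0,0,50]

```text
t: 24.28
tool_pos: [0.4311, 0.3894, 0.19]
orientation: [-3.14, -0.003, -0.002]
force: [1.1, 0.5, 0.5]
opening: 0.0499
gripper_force: 0.0
```

Call:
play_rows:
  deltas: [0,0,0,0,50,0,0,0,0,50,0,0,0,0,50]

```text
t: 24.53
tool_pos: [0.4319, 0.3863, 0.189]
orientation: [3.141, 0.001, -0.0]
force: [-0.5, 0.4, 1.2]
opening: 0.0504
gripper_force: 0.0
```

```bash
python3 - <<'E'
from plant import robot
from h import *
c=robot.read_camera("top");cv2.imwrite("pics/r2.png",rect(c,0.02))
s=robot.read_camera("scene");cv2.imwrite("pics/s2.png",cv2.resize(s["pixels"][120:320,180:430],None,fx=3,fy=3,interpolation=3))
P=[.152,.064,-.0243,-.112]
for (n,(h,w,L,off)),y in zip(SP.items(),P):
    r=lock(c,n,(.642-off/1000,y),z0=.01); print(n,np.round([r[0]+off/1000-.642,r[1]-y,*r[2:]],4))
E
```

```text
lock30 [ 5.00e-04  1.30e-03 -0.00e+00  3.10e+01  3.25e+01]
lock40 [-5.0e-04  2.0e-03 -0.0e+00  3.8e+01  4.2e+01]
lock50 [ 4.80e-03  8.00e-04 -0.00e+00  5.40e+01  5.45e+01]
lock60 [-1.80e-03  2.80e-03 -0.00e+00  5.35e+01  6.85e+01]
```

View pics/r2.png

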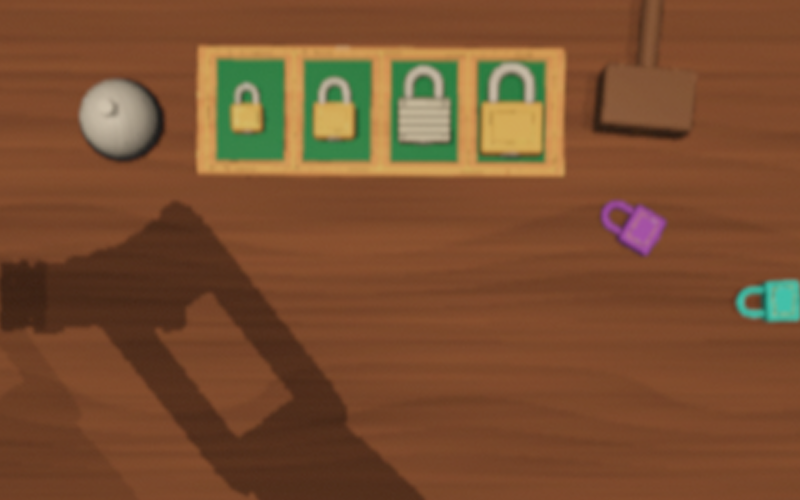

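View pics/s2.png

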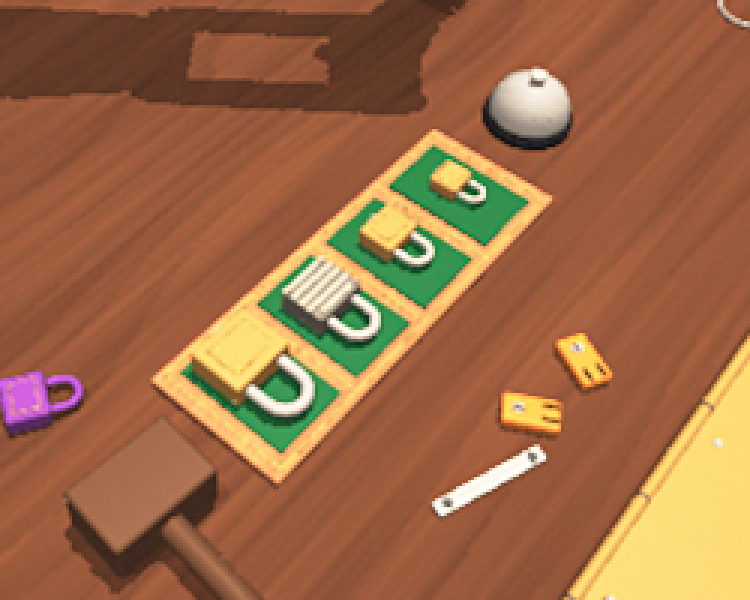

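The rectified top view shows all four locks flat, straight and centred on their pads: (247,108), (333,108), (424,105) and (511,108). Bell (119,118) and mallet (648,100) are where they were. The scene view agrees, so I hand in.

```bash
python3 -c "
from plant import robot
print(robot.close_job())"
```

```text
the job is handed in; nothing more can be done
None
```

The job is handed in: all four locks lie flat and square on their pads, smallest at the bell (pad1) up to largest at the mallet end (pad4), each measured within about 5 mm of its pad's middle, with the bell and mallet left where they were; no verdict came back.

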